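# Lock the vase cradles for transport and take out the vase whose lock binds

### The arm

A 6-joint arm with a two-finger parallel gripper is mounted at the origin on the work surface. World frame = base frame: x ahead of the robot, y to its left, z up, the work surface at z = 0. Lengths are in mm, angles in rad, forces in N, time in s.
With the tool pointing down it reaches from about 300 to 775 mm from the base axis. Payload 14.6 kg.
Tool frame: the origin (TCP) lies between the finger pads; the fingertips stand 19 mm ahead of it and the grasp point (between the pads) is the TCP; x points along the fingers, y is the direction in which the jaws open and shut, and the axes are right-handed (so a half turn about x gives the same grasp; the last joint's range is limited). The gripper opens to 94 mm and grips with 3 to 60 N. Pads are 16 mm wide; open, the fingers measure 119 mm over their backs; the gripper's body (75 mm by 177 mm) begins 78 mm behind the grasp point.
Start: joints at [-1.17, 0.3, 1.521, -0, 1.321, -0.067], TCP at [248, -490.903, 224.446] pointing down, gripper open.
Joint ranges: [-3.03, 3.03], [-0.79, 2.21], [0.23, 2.52], [-1.04, 4.18], [0, 3.07], [-2.55, 2.55]. Speed limits (rad/s): [2.22, 2.22, 2.57, 3.14, 3.14, 3.14].

### API

Orientations are given as [roll, pitch, yaw] about the fixed x, y, z axes, in that order (R = Rz(yaw) Ry(pitch) Rx(roll)).
In Python, from cell import manip gives the robot as it stands.
- The arm moves only by the tool jog_arm, never from a script. Its argument "series" is one flat list of numbers, 7 for each row, row after row: the turn, a rotation vector about the world's x, y, z in rad, then the shift along the world's x, y, z in m, then the opening, from -1 (shut) to 1 (fully open). A call has 1 to 20 rows; each row is the pose to reach, as a shift and turn from the pose commanded when the call began; what a row does not reach only later rows make up. A row lasts 1/8 s, in which the tool goes at most 62.5 mm and 10.7 degrees, less where a joint would pass 70% of its speed; a pose out of reach is approached as far as the arm can. A call with a gripper value outside its range is refused whole. The fingers move at their own pace and stop on an object; "squeeze" is the grip in N (left out, the last holds). Time passes only in rows, so rows that repeat a pose let the fingers close. It gives the time, the measured TCP pose, the force and the opening at its end, in the units of the state.
- manip.read_state(): the state, without advancing time (a new reading comes with each control period).
- manip.camera(name): name is "side" or "top" or "wrist"; returns a dict with "color" (420x560x3 uint8, blue, green, red), "range_z" (420x560 float32, mm along the optical axis (not along the pixel's ray), 0 where there is no reading), "fx", "fy", "cx", "cy" (pixels), "D" ([k1, k2, p1, p2, k3] as OpenCV has them; the pictures are not rectified), "pose" (4x4, takes a point from camera to world coordinates); the wrist camera has in their place "mount" (4x4, takes a point from camera to tool coordinates, whose origin is the TCP and whose axes are the tool frame's). Camera axes: x right, y down, z forward; pixel columns grow to the right and rows downward; lengths in mm; the calibration is good to about 2 mm. A picture is of the moment at which its call begins: read the wrist's pose just before it.
- manip.sign_off(): hands the job in, once; it reports no verdict.
The state is a dict: "clock": time; "joints": joint angles; "qd": joint speeds; "effort": joint torques, N m; "eef_pos": TCP position; "eef_rot": TCP orientation; "wrist_force": force on the tool from outside, world axes, zero at the start; "moment": the same for the moment, N m; "finger_gap": finger opening in mm.
Only numpy, scipy, OpenCV 4.12 (cv2) and the standard library are available. Lean on these libraries where they do the work, as an engineer would, in place of code of your own. Each camera call takes 0.05 s, during which the arm holds its last target.

### The job

Get the three vases ready for transport: first push the orange-gripped lock of every cradle towards its vase as far as it goes; two run fully home onto their end stops and stay there, and one binds part-way. Once all three are pushed up, draw the one that binds fully back to its open end, lift its vase out and stand it upright on the round cork mat, wholly on it. Keep the other vases in their cradles and upright, and leave the mug, bowl and jar where they are.

Things in the scene. Friction and masses are not known exactly. Their poses are not given: they have to be found in the camera images.
- cradle_a: Fixed plywood transport cradle for one vase, board 250 x 100 x 15 mm (its x, y, z). Origin: centre of its underside, on the counter. Its own +x runs from the open end of the lock (red marks) to the vase. Two aluminium rails 12 mm high stand on the board at y = +-22 mm; a 45 mm high plywood back stop stands behind the vase at x = 113 to 123 mm. Nothing else rises beside the lock's grip. The three cradles look alike; each may stand with its vase away from or towards the robot.
- seat_a (a point): Centre of the cork seat where the vase of cradle_a stands: on the board's top, 80 mm along the cradle's +x from its centre, 15 mm above the counter.
- lock_a (a joint): Travel of the sliding lock of cradle_a along the cradle's +x, in m: 0 = fully open (grip between the red marks, at cradle x = -95 mm), 0.090 = home on its end stop (grip between the green marks, at x = -5 mm, fork round the vase's lower body). It stays where it is left; sliding friction about 3 N. A lock that binds stops dead at some 0.050 to 0.060 and still moves back freely. Which one binds is not visible and changes from start to start.
- grip_a (a point): Top centre of the orange upright grip of the lock of cradle_a, 80 mm above the counter (it starts 8 to 25 mm along from the open end). The grip is 34 mm long along the cradle's x, 16 mm thick across it, and stands free from 34 to 80 mm height. The grey lock reaches 96 mm ahead of the grip's centre as a flat fork, 88 mm wide, 30 to 44 mm above the counter, whose two prongs pass either side of the vase; at home the fork's cross bar is some 6 mm clear of the vase.
- vase_a: Loose celadon-green ceramic vase standing on the seat of cradle_a, 130 mm tall, about 0.3 kg. Origin: centre of its foot; z up along its axis. Foot 52 mm across, belly 66 mm across at 42 mm height, neck a 31 mm cylinder from 78 to 115 mm height, rim 42 mm across at the top.
- cradle_b: Fixed plywood transport cradle for one vase, board 250 x 100 x 15 mm (its x, y, z). Origin: centre of its underside, on the counter. Its own +x runs from the open end of the lock (red marks) to the vase. Two aluminium rails 12 mm high stand on the board at y = +-22 mm; a 45 mm high plywood back stop stands behind the vase at x = 113 to 123 mm. Nothing else rises beside the lock's grip. The three cradles look alike; each may stand with its vase away from or towards the robot.
- seat_b (a point): Centre of the cork seat where the vase of cradle_b stands: on the board's top, 80 mm along the cradle's +x from its centre, 15 mm above the counter.
- lock_b (a joint): Travel of the sliding lock of cradle_b along the cradle's +x, in m: 0 = fully open (grip between the red marks, at cradle x = -95 mm), 0.090 = home on its end stop (grip between the green marks, at x = -5 mm, fork round the vase's lower body). It stays where it is left; sliding friction about 3 N. A lock that binds stops dead at some 0.050 to 0.060 and still moves back freely. Which one binds is not visible and changes from start to start.
- grip_b (a point): Top centre of the orange upright grip of the lock of cradle_b, 80 mm above the counter (it starts 8 to 25 mm along from the open end). The grip is 34 mm long along the cradle's x, 16 mm thick across it, and stands free from 34 to 80 mm height. The grey lock reaches 96 mm ahead of the grip's centre as a flat fork, 88 mm wide, 30 to 44 mm above the counter, whose two prongs pass either side of the vase; at home the fork's cross bar is some 6 mm clear of the vase.
- vase_b: Loose celadon-green ceramic vase standing on the seat of cradle_b, 130 mm tall, about 0.3 kg. Origin: centre of its foot; z up along its axis. Foot 52 mm across, belly 66 mm across at 42 mm height, neck a 31 mm cylinder from 78 to 115 mm height, rim 42 mm across at the top.
- cradle_c: Fixed plywood transport cradle for one vase, board 250 x 100 x 15 mm (its x, y, z). Origin: centre of its underside, on the counter. Its own +x runs from the open end of the lock (red marks) to the vase. Two aluminium rails 12 mm high stand on the board at y = +-22 mm; a 45 mm high plywood back stop stands behind the vase at x = 113 to 123 mm. Nothing else rises beside the lock's grip. The three cradles look alike; each may stand with its vase away from or towards the robot.
- seat_c (a point): Centre of the cork seat where the vase of cradle_c stands: on the board's top, 80 mm along the cradle's +x from its centre, 15 mm above the counter.
- lock_c (a joint): Travel of the sliding lock of cradle_c along the cradle's +x, in m: 0 = fully open (grip between the red marks, at cradle x = -95 mm), 0.090 = home on its end stop (grip between the green marks, at x = -5 mm, fork round the vase's lower body). It stays where it is left; sliding friction about 3 N. A lock that binds stops dead at some 0.050 to 0.060 and still moves back freely. Which one binds is not visible and changes from start to start.
- grip_c (a point): Top centre of the orange upright grip of the lock of cradle_c, 80 mm above the counter (it starts 8 to 25 mm along from the open end). The grip is 34 mm long along the cradle's x, 16 mm thick across it, and stands free from 34 to 80 mm height. The grey lock reaches 96 mm ahead of the grip's centre as a flat fork, 88 mm wide, 30 to 44 mm above the counter, whose two prongs pass either side of the vase; at home the fork's cross bar is some 6 mm clear of the vase.
- vase_c: Loose celadon-green ceramic vase standing on the seat of cradle_c, 130 mm tall, about 0.3 kg. Origin: centre of its foot; z up along its axis. Foot 52 mm across, belly 66 mm across at 42 mm height, neck a 31 mm cylinder from 78 to 115 mm height, rim 42 mm across at the top.
- mat: Round cork mat fixed on the counter, 120 mm across, 6 mm thick. Origin: centre of its underside. It lies at the left or the right end of the work.
- mat_top (a point): Centre of the cork mat's upper face, 6 mm above the counter.
- basket: Fixed white open basket, 120 x 120 x 85 mm high, holding small cups, at the end of the work opposite the mat. Origin: centre of its underside. An obstacle.
- mug: Loose white mug, 74 mm across, 85 mm high, handle on its +y side. Origin: centre of its foot. Not to be disturbed.
- bowl: Loose blue bowl, 100 mm across, 50 mm high. Origin: centre of its foot. Not to be disturbed.
- jar: Loose dark blue jar with a pale wooden cap, 68 mm across, 85 mm high. Origin: centre of its foot. Not to be disturbed.
Things that resemble listed ones, but are neither listed nor needed, are in the scene too. What is shaped like the vase_b but red is not meant.

How it is judged (in metres and radians):
On the way:
1. all three locks are pushed up at the same time: two home (beyond 84 of 90 mm) and the binding one as far as it goes (beyond 45 mm) (((value of joint lock_a above 0.045 m and value of joint each of lock_b, lock_c above 0.084 m) or (value of joint lock_b above 0.045 m and value of joint each of lock_a, lock_c above 0.084 m) or (value of joint lock_c above 0.045 m and value of joint each of lock_a, lock_b above 0.084 m))), for 0.2 s.
At the end, for the whole second after the job is handed in: Two locks are home on their end stops (beyond 84 of 90 mm) with their vases still upright on their seats (within 12 mm); the binding lock is back at its open end (within 6 mm), and its vase stands upright (within 0.1 rad), at rest, on the cork mat, its axis within 35 mm of the mat's centre (((value of joint lock_a below 0.006 m and horizontal distance between vase_a and mat_top below 0.035 m and height (world z) of vase_a below 0.011 m and angle between each of vase_a, vase_b, vase_c's own z axis and vertical below 0.1 rad and linear speed of each of vase_a, vase_b, vase_c below 0.02 m/s and value of joint each of lock_b, lock_c above 0.084 m and horizontal distance between vase_b and seat_b below 0.012 m and height (world z) of each of vase_b, vase_c below 0.022 m and horizontal distance between vase_c and seat_c below 0.012 m) or (value of joint lock_b below 0.006 m and horizontal distance between vase_b and mat_top below 0.035 m and height (world z) of vase_b below 0.011 m and angle between each of vase_a, vase_b, vase_c's own z axis and vertical below 0.1 rad and linear speed of each of vase_a, vase_b, vase_c below 0.02 m/s and value of joint each of lock_a, lock_c above 0.084 m and horizontal distance between vase_a and seat_a below 0.012 m and height (world z) of each of vase_a, vase_c below 0.022 m and horizontal distance between vase_c and seat_c below 0.012 m) or (value of joint lock_c below 0.006 m and horizontal distance between vase_c and mat_top below 0.035 m and height (world z) of vase_c below 0.011 m and angle between each of vase_a, vase_b, vase_c's own z axis and vertical below 0.1 rad and linear speed of each of vase_a, vase_b, vase_c below 0.02 m/s and value of joint each of lock_a, lock_b above 0.084 m and horizontal distance between vase_a and seat_a below 0.012 m and height (world z) of each of vase_a, vase_b below 0.022 m and horizontal distance between vase_b and seat_b below 0.012 m))); the robot touches nothing.
It fails at once if the mug is shoved by more than 30 mm or tipped (distance of mug from where it was at the start of the episode above 0.03 m or angle between mug's own z axis and vertical above 0.5 rad).
It fails at once if the bowl is shoved by more than 30 mm or tipped (distance of bowl from where it was at the start of the episode above 0.03 m or angle between bowl's own z axis and vertical above 0.5 rad).
It fails at once if the jar is shoved by more than 30 mm or tipped (distance of jar from where it was at the start of the episode above 0.03 m or angle between jar's own z axis and vertical above 0.5 rad).
It fails at once if a vase is tipped by more than about 30 degrees (angle between any of vase_a, vase_b, vase_c's own z axis and vertical above 0.5 rad).
It also fails if it takes over 70 s, if anything falls off the work surface, if the arm or the gripper's body presses on something with over 40 N, if the wrist force passes 120 N, or if a joint passes its speed limit or range.

## Working session

There is one attempt and no reset: what is moved stays moved. The work goes in short steps, Python scripts to look and compute and a tool call to move; the robot and the scene stay as the last step left them, time stands still between calls to the robot, and variables do not carry over. Pictures are saved under pics/ and viewed, and the job is handed in when it is done.

Besides the shell and the picture viewer there is one more tool, called after "Emit:" as a command line: name --argument value ..., lists and objects as JSON in quotes. jog_arm: Moves the arm, as the interface text tells. Its arguments: {"type":"object","properties":{"series":{"type":"array","items":{"type":"number"}},"squeeze":{"type":"number"}},"required":["series"]}

```bash
mkdir -p pics; cat > h.py <<'E'
import numpy as np, cv2
from cell import manip
def get(name):
    s=manip.read_state(); c=manip.camera(name); return s,c
def save(name,c):
    cv2.imwrite(name,c)
def K(c): return np.array([[c['fx'],0,c['cx']],[0,c['fy'],c['cy']],[0,0,1.]])
def ray(c,u,v):
    p=cv2.undistortPoints(np.array([[[u,v]]],float),K(c),np.array(c['D'],float))[0,0]
    return np.array([p[0],p[1],1.])
def onz(c,u,v,z,T=None):
    T=np.array(c['pose']) if T is None else T
    d=T[:3,:3]@ray(c,u,v); o=T[:3,3]; return o+d*(z-o[2])/d[2]
def depthpt(c,u,v,T=None):
    T=np.array(c['pose']) if T is None else T
    return T[:3,3]+T[:3,:3]@(ray(c,u,v)*c['range_z'][int(v),int(u)])
E
python3 - <<'E'
from h import *
import pickle
s=manip.read_state();print(s)
for n in ['top','side']:
    c=manip.camera(n); save(f'pics/{n}0.png',c['color']); pickle.dump(c,open(n+'.pkl','wb')); print(n,np.round(c['pose'],3))
E
```

```text
{'clock': 0.0, 'joints': array([-1.16961273e+00,  3.00461679e-01,  1.52158312e+00, -4.42314851e-06,
        1.32071788e+00, -6.66327720e-02]), 'qd': array([-0.00118612, -0.00029313,  0.00093757,  0.00138105,  0.00172138,
       -0.00102756]), 'effort': array([-1.50591990e-03, -5.31821108e+01, -3.52735233e+01,  7.07901525e-02,
        2.45206797e-02, -3.68955239e-05]), 'eef_pos': array([ 247.89990913, -490.68772235,  223.89062948]), 'eef_rot': array([-1.63376742,  1.56962629,  1.97564269]), 'wrist_force': array([-0.41222822,  0.30501536,  0.79158636]), 'moment': array([ 0.01572262,  0.03757922, -0.00820398]), 'finger_gap': 94.26711386904717}
top [[ 1.100000e-02 -9.980000e-01  6.900000e-02  5.279480e+02]
 [-1.000000e+00 -1.100000e-02  1.000000e-03 -1.493500e+01]
 [-1.000000e-03 -6.900000e-02 -9.980000e-01  1.395911e+03]
 [ 0.000000e+00  0.000000e+00  0.000000e+00  1.000000e+00]]
side [[-1.000000e+00 -0.000000e+00  1.300000e-02  5.684020e+02]
 [-9.000000e-03  7.130000e-01 -7.020000e-01  1.069540e+03]
 [-9.000000e-03 -7.020000e-01 -7.130000e-01  1.152608e+03]
 [ 0.000000e+00  0.000000e+00  0.000000e+00  1.000000e+00]]
```

View pics/top0.png

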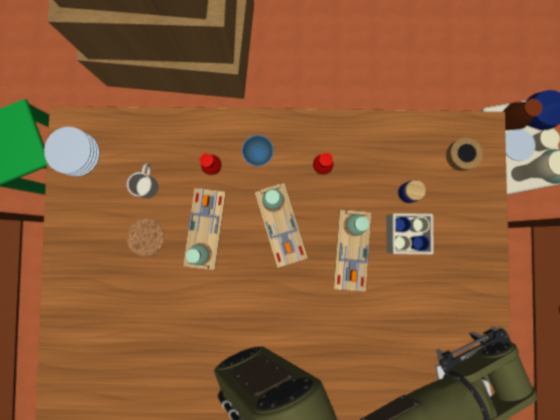

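View pics/side0.png

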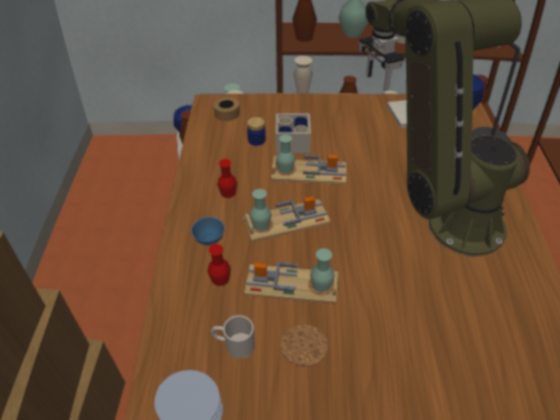

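Top view: up is +x and left is +y.
- **Vases:** the green ones are at (197,255), (273,198) and (358,224). The red decoys at (209,163) and (323,163) are not meant, nor is the greenery on the shelf in the side view.
- **Grips:** orange, at (206,201), (288,248) and (353,276).
- **Mat:** the cork one is at (145,237). The cork-like ring at (466,153) is not it.
- **Basket:** at (412,234).

I'll check these in a close crop.

```bash
python3 - <<'E'
from h import *
import pickle
c=pickle.load(open('top.pkl','rb'))
im=c['color'][175:300,120:390]
save('pics/crop0.png',cv2.resize(im[:, :130],None,fx=5.5,fy=4.7,interpolation=cv2.INTER_CUBIC)) 
x=c['color'][180:300,170:380]; save('pics/crop1.png',cv2.resize(x,None,fx=3.8,fy=3.8,interpolation=cv2.INTER_CUBIC))
hsv=cv2.cvtColor(c['color'],cv2.COLOR_BGR2HSV)
m=((hsv[...,0]>5)&(hsv[...,0]<17)&(hsv[...,1]>215)&(hsv[...,2]>150)).astype(np.uint8)
m[:180]=0;m[300:]=0
n,l,st,ce=cv2.connectedComponentsWithStats(m)
for i in range(1,n):
    if st[i,4]>8 and 170<ce[i][0]<380: print('orange',st[i],ce[i],onz(c,*ce[i],80),depthpt(c,*ce[i]))
E
```

```text
orange [203 196   5   9  37] [204.78378378 199.94594595] [637.42558121 210.37928218  80.        ] [637.44131263 210.41165868  79.81091028]
orange [286 243   5   9  29] [287.72413793 247.20689655] [497.73228867 -42.34137177  80.        ] [497.72058665 -42.35198593  79.49036516]
orange [352 271   4  10  37] [353.45945946 275.37837838] [ 415.77362802 -240.1511133    80.        ] [ 415.60971381 -240.48021021   78.07712663]
```

View pics/crop1.png

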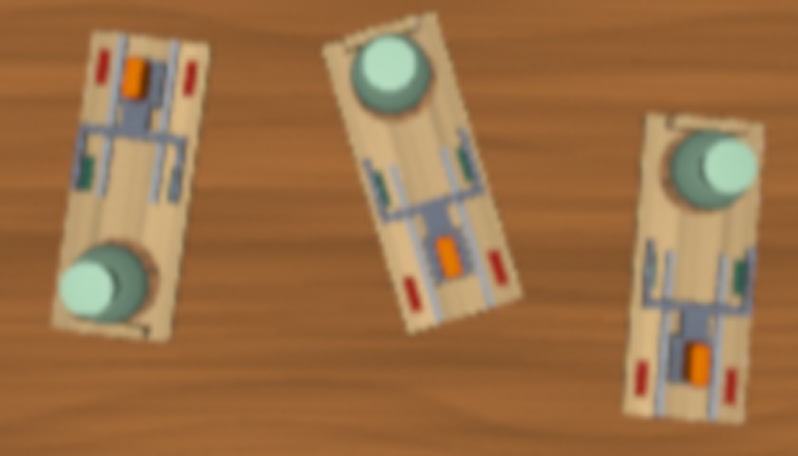

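```bash
python3 - <<'E'
from h import *
import pickle
c=pickle.load(open('top.pkl','rb'))
f=lambda u,v:(170+(u+.5)/3.8-.5,180+(v+.5)/3.8-.5)
# order: openL... corners: [two at red end],[two at vase end]
B={'L':[(93,31),(211,44),(168,341),(52,325)],'M':[(409,333),(522,297),(435,12),(323,45)],'R':[(624,412),(742,423),(765,125),(648,114)]}
rim={'L':(88,289),'M':(389,64),'R':(730,166)}
gr={'L':(637.4,210.4),'M':(497.7,-42.3),'R':(415.8,-240.2)}
for k,v in B.items():
    P=np.array([onz(c,*f(*p),15)[:2] for p in v])
    ce=P.mean(0); d=(P[2]+P[3]-P[0]-P[1])/2; L=np.linalg.norm(d); d/=L
    n=np.array([-d[1],d[0]])
    r=onz(c,*f(*rim[k]),130)[:2]; g=np.array(gr[k])
    print(k,'c',ce.round(1),'yaw',round(np.degrees(np.arctan2(d[1],d[0])),2),'L',L.round(1),'W',np.linalg.norm(P[1]-P[0]).round(1),
     'seat',(ce+80*d).round(1),'rim',r.round(1),'rim local',((r-ce)@d).round(1),((r-ce)@n).round(1),'grip local',((g-ce)@d).round(1),((g-ce)@n).round(1),'yaw g->rim',np.degrees(np.arctan2(*(r-g)[::-1])).round(2))
for n,u,v,z in [('mat',145,237,6),('mug',143,185,85),('bowl',258,150,50),('jar',415,190,85),('basket',412,234,85),('redL',209,163,100),('redR',323,163,100)]:
    print(n,onz(c,u,v,z).round(0))
E
```

```text
L c [553.2 221.6] yaw 173.18 L 248.2 W 99.8 seat [473.7 231.1] rim [471.2 232.9] rim local 82.8 -1.5 grip local -85.0 1.1 yaw g->rim 172.29
M c [567.2 -20.7] yaw 17.44 L 249.2 W 98.2 seat [643.5   3.2] rim [645.6   6. ] rim local 82.8 2.0 grip local -72.8 0.3 yaw g->rim 18.08
R c [ 489.5 -248.2] yaw -4.49 L 247.5 W 97.9 seat [ 569.2 -254.4] rim [ 570.4 -255.6] rim local 81.2 -1.1 grip local -74.1 2.2 yaw g->rim -5.68
mat [523. 411.   6.]
mug [680. 398.  85.]
bowl [798.  53.  50.]
jar [ 675. -426.   85.]
basket [ 541. -416.   85.]
redL [747. 197. 100.]
redR [ 751. -145.  100.]
```

```bash
python3 - <<'E'
from h import *
from scipy.spatial.transform import Rotation as R
import pickle
s=manip.read_state(); M=R.from_euler('xyz',s['eef_rot']).as_matrix(); print(M.round(3)); print(np.degrees(np.arctan2(M[1,1],M[0,1])))
c=pickle.load(open('top.pkl','rb'))
x=c['color'][215:260,120:172]; save('pics/mat.png',cv2.resize(x,None,fx=10,fy=10,interpolation=cv2.INTER_CUBIC))
p=s['eef_pos']
# targets
for k,g,yaw in [('R',(416,-241),-5),('M',(497.7,-42.3),17.6),('L',(637.4,210.4),172.7)]:
    print(k,np.round([g[0]-p[0],g[1]-p[1]],1))
E
```

```text
[[-0.     0.451 -0.893]
 [ 0.001 -0.893 -0.451]
 [-1.    -0.001 -0.   ]]
-63.19631637385455
R [168.1 249.7]
M [249.8 448.4]
L [389.5 701.1]
```

View pics/mat.png

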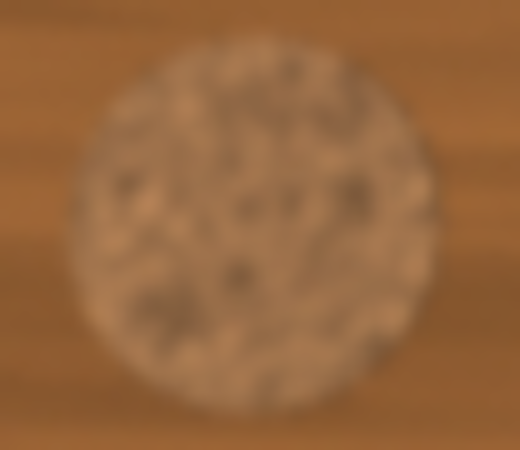

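Emit:
jog_arm --series '[0,0,-0.14,0.03,0.045,0,0.3,0,0,-0.28,0.06,0.09,0,0.3,0,0,-0.42,0.09,0.135,0,0.3,0,0,-0.555,0.12,0.18,-0.02,0.3,0,0,-0.555,0.145,0.215,-0.04,0.3,0,0,-0.555,0.168,0.25,-0.06,0.3,0,0,-0.555,0.168,0.25,-0.075,0.3,0,0,-0.555,0.168,0.25,-0.075,0.3]' --squeeze 15

```text
clock: 1.1
eef_pos: [415.4, -241.0, 148.6]
eef_rot: [-0.45, 1.569, 2.604]
wrist_force: [-0.0, 0.1, 0.5]
finger_gap: 61.0
```

```bash
cat >> h.py <<'E'
from scipy.spatial.transform import Rotation as R
def wrist(fn=None):
    s=manip.read_state(); c=manip.camera('wrist')
    T=np.eye(4); T[:3,:3]=R.from_euler('xyz',s['eef_rot']).as_matrix(); T[:3,3]=s['eef_pos']
    c['pose']=T@np.array(c['mount'])
    if fn: cv2.imwrite(fn,c['color'])
    M=T[:3,:3]
    print('tcp',s['eef_pos'].round(1),'jaw',np.degrees(np.arctan2(M[1,1],M[0,1])).round(2),'gap',s['finger_gap'].round(1),'F',s['wrist_force'].round(1),'t',s['clock'])
    return s,c
E
python3 -c "
from h import *
import pickle
s,c=wrist('pics/w1.png'); pickle.dump(c,open('w1.pkl','wb'))"
```

```text
Traceback (most recent call last):
  File "h.py", line 24, in wrist
    print('tcp',s['eef_pos'].round(1),'jaw',np.degrees(np.arctan2(M[1,1],M[0,1])).round(2),'gap',s['finger_gap'].round(1),'F',s['wrist_force'].round(1),'t',s['clock'])
                                                                                                 ^^^^^^^^^^^^^^^^^^^^^
AttributeError: 'float' object has no attribute 'round'
```

View pics/w1.png

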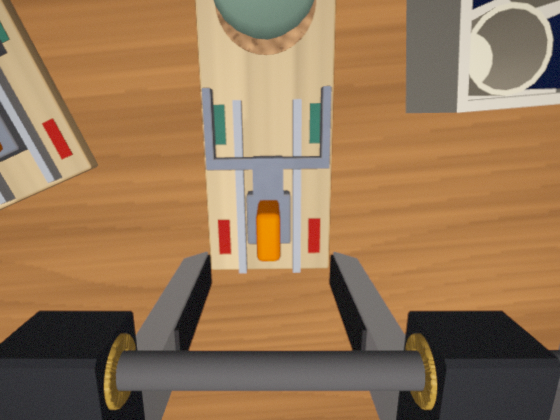

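Wrist view: the grip is at (268,232) between the fingers, with the rails parallel to the view and the board edges at x = 211 and 330. I'll measure it.

```bash
sed -i "s/s\['finger_gap'\].round(1)/round(s['finger_gap'],1)/" h.py
python3 - <<'E'
from h import *
s,c=wrist()
cv2.imwrite('pics/w1c.png',cv2.resize(c['color'][180:280,200:340],None,fx=5.5,fy=5.5))
for u,v in [(268,215),(268,230),(268,245),(268,256)]: print(u,v,depthpt(c,u,v).round(1))
for a in [((239,110),(241,265)),((298,110),(297,265))]:
    p=[onz(c,*q,27) for q in a]; d=p[0]-p[1]; print(p[0].round(1),p[1].round(1),np.degrees(np.arctan2(d[1],d[0])))
E
```

```text
tcp [ 415.6 -241.5  149.4] jaw -95.03 gap 60.7 F [-0.5 -0.9 -0.2] t 1.15
268 215 [ 430.  -240.7   80.3]
268 230 [ 420.2 -239.9   80.9]
268 245 [ 409.6 -238.9   79.8]
268 256 [ 402.4 -238.3   80.9]
[ 496.7 -225.2   27. ] [ 375.6 -213.4   27. ] -5.542922735685794
[ 492.9 -268.1   27. ] [ 371.6 -258.9   27. ] -4.310935792005341
```

View pics/w1c.png

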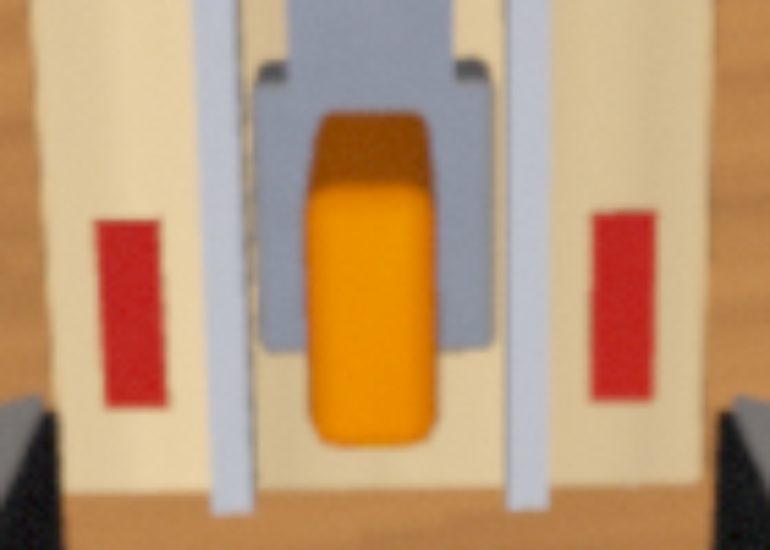

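Emit:
jog_arm --series '[0,0,0,0,0.002,-0.03,0.3,0,0,0,0,0.002,-0.06,0.3,0,0,0,0,0.002,-0.081,0.3,0,0,0,0,0.002,-0.081,-0.8,0,0,0,0,0.002,-0.081,-0.8,0,0,0,0,0.002,-0.081,-0.8,0,0,0,0,0.002,-0.081,-0.8,0,0,0,0,0.002,-0.081,-0.8,0,0,0,0,0.002,-0.081,-0.8]' --squeeze 15

```text
clock: 2.33
eef_pos: [416.1, -239.5, 68.8]
eef_rot: [2.034, 1.569, -1.195]
wrist_force: [-1.1, -5.7, 2.5]
finger_gap: 15.9
```

Emit:
jog_arm --series '[0,0,0,0.007,-0.0005,0,-0.8,0,0,0,0.014,-0.001,0,-0.8,0,0,0,0.021,-0.002,0,-0.8,0,0,0,0.028,-0.0025,0,-0.8,0,0,0,0.035,-0.003,0,-0.8,0,0,0,0.042,-0.0035,0,-0.8,0,0,0,0.042,-0.0035,0,-0.8]'

```text
clock: 3.2
eef_pos: [457.1, -242.5, 68.3]
eef_rot: [-0.043, 1.568, 3.011]
wrist_force: [-9.2, -3.0, 6.2]
finger_gap: 15.9
```

```bash
python3 - <<'E'
from h import *
s,c=wrist('pics/w2.png')
E
```

```text
tcp [ 457.1 -242.5   68.3] jaw -94.97 gap 15.9 F [-9.2 -3.   6.2] t 3.2
```

View pics/w2.png

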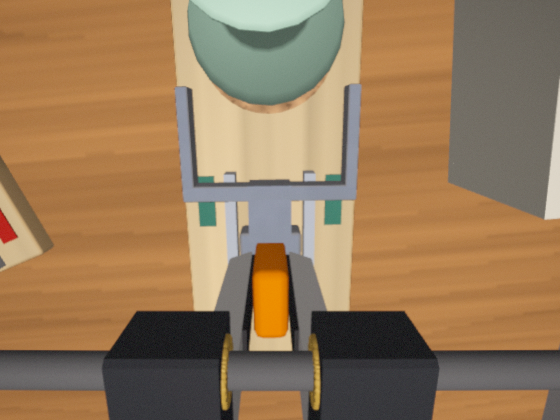

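```bash
python3 - <<'E'
from h import *
s,c=wrist()
for v in (278,333): print(onz(c,270,v,80).round(1))
for v in (185,197): print('bar',onz(c,270,v,44).round(1), depthpt(c,230,v).round(1))
for u,v in [(207,177),(207,226),(333,175),(333,223)]: print('green',onz(c,u,v,15).round(1))
E
```

```text
tcp [ 457.1 -242.5   68.3] jaw -94.98 gap 15.9 F [-8.3 -2.5  4.7] t 3.25
[ 464.8 -242.4   80. ]
[ 437.7 -240.1   80. ]
bar [ 498.9 -245.4   44. ] [ 500.1 -225.    40.9]
bar [ 492.7 -244.9   44. ] [ 494.8 -224.9   45.6]
green [ 501.3 -209.    15. ]
green [ 472.  -205.1   15. ]
green [ 496.2 -281.7   15. ]
green [ 467.3 -280.4   15. ]
```

Emit:
jog_arm --series '[0,0,0,0.004,-0.0003,0,-0.8,0,0,0,0.008,-0.0007,0,-0.8,0,0,0,0.008,-0.0007,0,-0.8]'

```text
clock: 3.68
eef_pos: [464.1, -243.0, 67.7]
eef_rot: [-0.142, 1.565, 2.913]
wrist_force: [-14.1, -3.3, 3.7]
finger_gap: 15.9
```

```bash
python3 - <<'E'
from h import *
s,c=wrist('pics/w3.png')
E
```

```text
tcp [ 464.1 -243.    67.7] jaw -94.98 gap 15.9 F [-14.1  -3.3   3.7] t 3.675
```

View pics/w3.png

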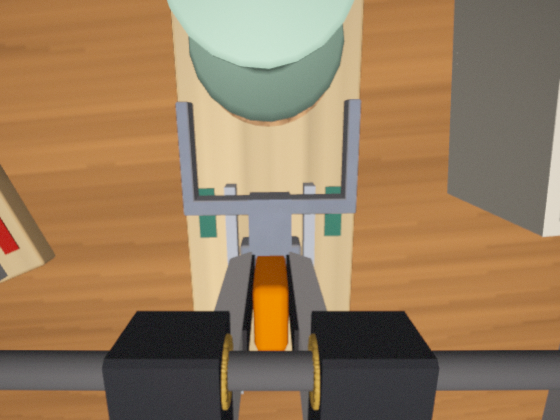

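R's lock slipped in the jaws at 14 N, with its cross bar fixed against the green marks, so R binds at about 57 mm. Next is the middle cradle.

Emit:
jog_arm --series '[0,0,0,-0.003,0,0,0.3,0,0,0,-0.003,0,0,0.3,0,0,0,-0.003,0,0.04,0.3,0,0,0,-0.003,0,0.085,0.3,0,0,0.13,0.01,0.05,0.085,0.3,0,0,0.26,0.02,0.1,0.085,0.3,0,0,0.396,0.03,0.15,0.085,0.3,0,0,0.396,0.033,0.2,0.085,0.3,0,0,0.396,0.033,0.2,0.085,0.3]'

```text
clock: 4.85
eef_pos: [499.2, -40.4, 153.6]
eef_rot: [-2.776, 1.57, 0.678]
wrist_force: [0.0, -0.3, 0.1]
finger_gap: 61.4
```

```bash
python3 - <<'E'
from h import *
s,c=wrist('pics/w4.png')
import pickle; pickle.dump(c,open('w4.pkl','wb'))
E
```

```text
tcp [499.2 -40.4 153.6] jaw -72.09 gap 61.4 F [ 0.  -0.3  0.1] t 4.85
```

View pics/w4.png

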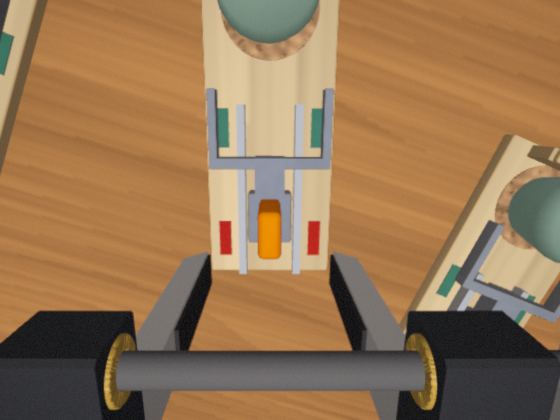

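```bash
python3 - <<'E'
from h import *
import pickle; c=pickle.load(open('w4.pkl','rb'))
print(onz(c,270,235,80),onz(c,270,212,80),onz(c,270,258,80))
E
```

```text
[498.71335749 -39.44510199  80.        ] [513.64333945 -34.62647042  80.        ] [483.26220237 -44.43193601  80.        ]
```

Emit:
jog_arm --series '[0,0,0,0,0.0005,-0.03,0.3,0,0,0,0,0.0005,-0.06,0.3,0,0,0,0,0.0005,-0.086,0.3,0,0,0,0,0.0005,-0.086,-0.8,0,0,0,0,0.0005,-0.086,-0.8,0,0,0,0,0.0005,-0.086,-0.8,0,0,0,0,0.0005,-0.086,-0.8,0,0,0,0,0.0005,-0.086,-0.8,0,0,0,0,0.0005,-0.086,-0.8,0,0,0,0.0095,0.0035,-0.086,-0.8,0,0,0,0.019,0.0065,-0.086,-0.8,0,0,0,0.0285,0.0095,-0.086,-0.8,0,0,0,0.038,0.0125,-0.086,-0.8,0,0,0,0.0475,0.0155,-0.086,-0.8,0,0,0,0.056,0.018,-0.086,-0.8,0,0,0,0.0605,0.0195,-0.086,-0.8,0,0,0,0.0645,0.0205,-0.086,-0.8,0,0,0,0.067,0.0215,-0.086,-0.8,0,0,0,0.067,0.0215,-0.086,-0.8]' --squeeze 18

```text
clock: 7.28
eef_pos: [564.3, -19.2, 67.8]
eef_rot: [-0.93, 1.565, 2.522]
wrist_force: [-17.0, 18.2, 13.6]
finger_gap: 16.1
```

```bash
python3 - <<'E'
from h import *
s,c=wrist('pics/w5.png')
E
```

```text
tcp [564.3 -19.2  67.8] jaw -72.25 gap 16.1 F [-17.   18.2  13.6] t 7.275
```

View pics/w5.png

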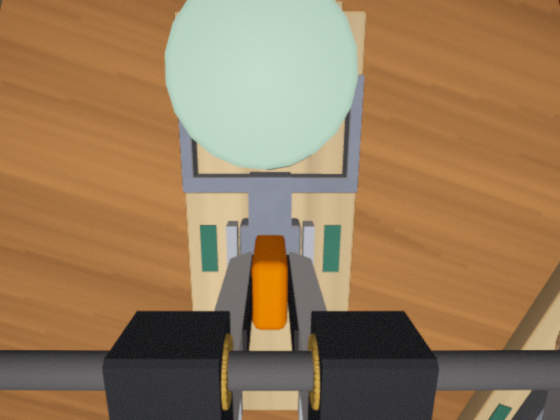

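```bash
python3 - <<'E'
from h import *
s,c=wrist()
d=np.array([.953,.303])
g=(onz(c,270,270,80)+onz(c,270,327,80))/2
m=sum(onz(c,u,v,15) for u,v in [(209,225),(209,272),(331,225),(331,272)])/4
print(g,m,(g-m)[:2]@d, (g-m)[:2]@np.array([-.303,.953]))
b=onz(c,270,192,44); print('bar',b,(b-m)[:2]@d)
print((onz(c,270,270,80)-m)[:2]@d,(onz(c,270,327,80)-m)[:2]@d)
E
```

```text
tcp [564.3 -19.2  67.8] jaw -72.25 gap 15.7 F [-16.6  18.   14.2] t 7.325
[562.21853208 -18.87923273  80.        ] [561.50681053 -18.70904295  15.        ] 0.6267031340885041 -0.3778424810762549
bar [600.85656296  -6.3313053   44.        ] 41.25076857512424
14.49663688896094 -13.243230620783823
```

Emit:
jog_arm --series '[0,0,0,0.0025,0.002,0,-0.8,0,0,0,0.0055,0.003,0,-0.8,0,0,0,0.0085,0.004,0,-0.8,0,0,0,0.0085,0.004,0,-0.8]'

```text
clock: 7.88
eef_pos: [571.8, -16.6, 66.8]
eef_rot: [-0.475, 1.563, 2.976]
wrist_force: [-20.6, 5.6, 9.8]
finger_gap: 16.2
```

```bash
python3 - <<'E'
from h import *
s,c=wrist('pics/w6.png')
E
```

```text
tcp [571.8 -16.6  66.8] jaw -72.27 gap 16.2 F [-20.6   5.6   9.8] t 7.875
```

View pics/w6.png

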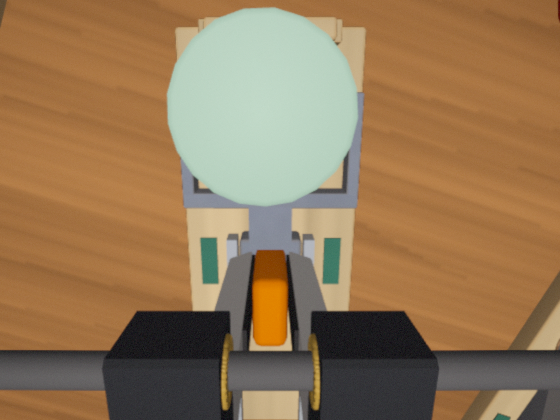

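Emit:
jog_arm --series '[0,0,0,-0.003,-0.001,0,0.3,0,0,0,-0.003,-0.001,0,0.3,0,0,0,-0.003,-0.001,0.05,0.3,0,0,0,-0.003,-0.001,0.11,0.3,0,0,-0.15,0.01,0.05,0.11,0.3,0,0,-0.3,0.03,0.1,0.11,0.3,0,0,-0.436,0.05,0.15,0.11,0.3,0,0,-0.436,0.06,0.2,0.11,0.3,0,0,-0.436,0.065,0.227,0.09,0.3,0,0,-0.436,0.065,0.227,0.09,0.3]'

```text
clock: 9.18
eef_pos: [638.9, 210.9, 155.6]
eef_rot: [0.375, 1.568, -2.891]
wrist_force: [1.0, 0.5, 0.0]
finger_gap: 61.3
```

```bash
python3 - <<'E'
from h import *
s,c=wrist('pics/w7.png')
import pickle; pickle.dump(c,open('w7.pkl','wb'))
E
```

```text
tcp [638.9 210.9 155.6] jaw -97.16 gap 61.3 F [1.  0.5 0. ] t 9.175
```

View pics/w7.png

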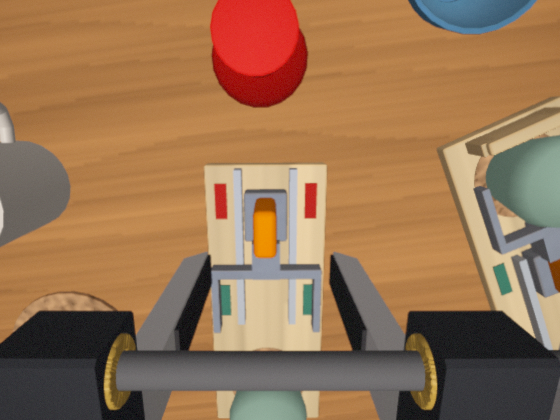

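```bash
python3 - <<'E'
from h import *
import pickle; c=pickle.load(open('w7.pkl','rb'))
print(onz(c,265,235,80),onz(c,264.5,210,80),onz(c,265.5,258,80))
for a in [((237,172),(240,320)),((293,172),(292,320))]:
    p=[onz(c,*q,27) for q in a]; d=p[1]-p[0]; print(p[0].round(1),p[1].round(1),np.degrees(np.arctan2(d[1],d[0])))
E
```

```text
[637.96471637 214.98291347  80.        ] [655.04654925 213.09714826  80.        ] [621.66660048 216.75519388  80.        ]
[674.7 232.9  27. ] [546.2 249.5  27. ] 172.613772601139
[669.2 189.6  27. ] [540.6 204.5  27. ] 173.37656758679054
```

Emit:
jog_arm --series '[0,0,0,-0.001,0.004,-0.03,0.3,0,0,0,-0.001,0.004,-0.06,0.3,0,0,0,-0.001,0.004,-0.088,0.3,0,0,0,-0.001,0.004,-0.088,-0.8,0,0,0,-0.001,0.004,-0.088,-0.8,0,0,0,-0.001,0.004,-0.088,-0.8,0,0,0,-0.001,0.004,-0.088,-0.8,0,0,0,-0.001,0.004,-0.088,-0.8,0,0,0,-0.001,0.004,-0.088,-0.8,0,0,0,-0.011,0.005,-0.088,-0.8,0,0,0,-0.021,0.0065,-0.088,-0.8,0,0,0,-0.031,0.0075,-0.088,-0.8,0,0,0,-0.041,0.009,-0.088,-0.8,0,0,0,-0.051,0.01,-0.088,-0.8,0,0,0,-0.061,0.0115,-0.088,-0.8,0,0,0,-0.069,0.0125,-0.088,-0.8,0,0,0,-0.075,0.013,-0.088,-0.8,0,0,0,-0.081,0.0135,-0.088,-0.8,0,0,0,-0.081,0.0135,-0.088,-0.8]' --squeeze 18

```text
clock: 11.6
eef_pos: [558.7, 224.0, 70.1]
eef_rot: [-2.207, 1.568, 0.809]
wrist_force: [1.1, 7.7, -0.6]
finger_gap: 16.1
```

```bash
python3 - <<'E'
from h import *
s,c=wrist('pics/w8.png')
E
```

```text
tcp [558.7 224.   70.1] jaw -97.25 gap 16.1 F [ 1.1  7.7 -0.6] t 11.6
```

View pics/w8.png

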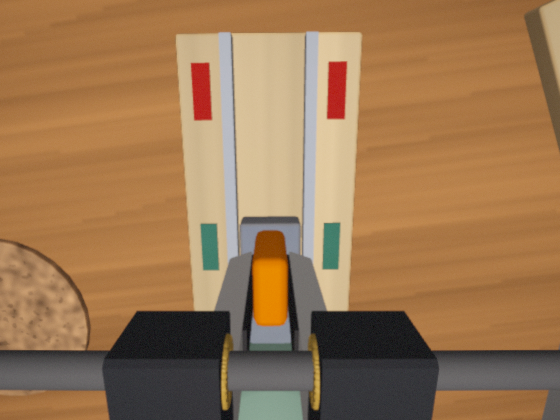

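Emit:
jog_arm --series '[0,0,0,-0.003,0.0005,-0.001,-0.8,0,0,0,-0.006,0.001,-0.001,-0.8,0,0,0,-0.009,0.0015,-0.001,-0.8,0,0,0,-0.009,0.0015,-0.001,-0.8]'

```text
clock: 12.15
eef_pos: [552.8, 224.8, 70.3]
eef_rot: [-2.805, 1.561, 0.21]
wrist_force: [19.2, 2.3, -1.9]
finger_gap: 16.0
```

```bash
python3 - <<'E'
from h import *
s,c=wrist('pics/w9.png')
d=np.array([-.9925,.122])
E
```

```text
tcp [552.8 224.8  70.3] jaw -97.29 gap 16.0 F [19.2  2.3 -1.9] t 12.15
```

View pics/w9.png

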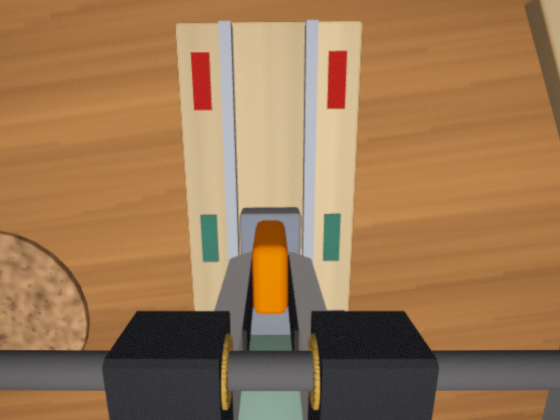

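```bash
python3 - <<'E'
from h import *
s,c=wrist()
d=np.array([-.9925,.122])
m=sum(onz(c,u,v,15) for u,v in [(210,215),(210,262),(332,213),(332,261)])/4
for v in (255,312): print((onz(c,270,v,80)-m)[:2]@d)
E
```

```text
tcp [552.8 224.8  70.3] jaw -97.29 gap 15.8 F [20.5  1.8 -1.6] t 12.2
-13.494581909726826
13.8969093122842
```

Emit:
jog_arm --series '[0,0,0,0.003,0,0,0.3,0,0,0,0.003,0,0,0.3,0,0,0,0.003,0,0.05,0.3,0,0,0,0.003,0,0.105,0.3,0,0,0.04,-0.01,-0.055,0.105,0.3,0,0,0.04,-0.022,-0.11,0.105,0.3,0,0,0.04,-0.035,-0.165,0.105,0.3,0,0,0.04,-0.048,-0.22,0.105,0.3,0,0,0.04,-0.06,-0.275,0.105,0.3,0,0,0.04,-0.072,-0.33,0.105,0.3,0,0,0.04,-0.085,-0.385,0.105,0.3,0,0,0.04,-0.095,-0.435,0.105,0.3,0,0,0.04,-0.101,-0.467,0.085,0.3,0,0,0.04,-0.101,-0.467,0.085,0.3]'

```text
clock: 14.0
eef_pos: [447.3, -243.6, 152.1]
eef_rot: [-0.458, 1.568, 2.594]
wrist_force: [0.0, 0.3, -0.0]
finger_gap: 61.1
```

```bash
python3 - <<'E'
from h import *
s,c=wrist('pics/w10.png')
import pickle; pickle.dump(c,open('w10.pkl','wb'))
c=manip.camera('top'); save('pics/t2.png',cv2.resize(c['color'][180:300,170:380],None,fx=3.8,fy=3.8,interpolation=cv2.INTER_CUBIC))
E
```

```text
tcp [ 447.3 -243.6  152.1] jaw -95.15 gap 61.1 F [ 0.   0.3 -0. ] t 14.0
```

View pics/w10.png

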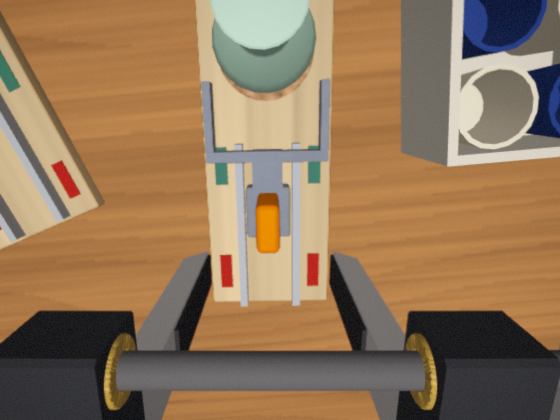

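View pics/t2.png

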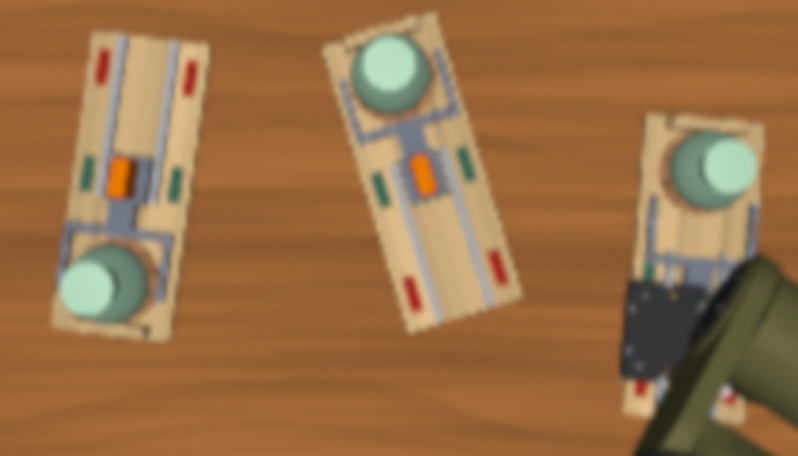

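```bash
python3 - <<'E'
from h import *
import pickle; c=pickle.load(open('w10.pkl','rb'))
d=np.array([np.cos(np.radians(5)),-np.sin(np.radians(5))])
g=(onz(c,268,205,80)+onz(c,268,252,80))/2
r=sum(onz(c,u,v,15) for u,v in [(226,255),(226,287),(313,254),(313,286)])/4
q=sum(onz(c,u,v,15) for u,v in [(221,148),(221,185),(314,146),(314,182)])/4
print(g,r,q,(g-r)[:2]@d,(q-r)[:2]@d)
E
```

```text
[ 451.36958715 -241.85858143   80.        ] [ 393.59582308 -237.3745777    15.        ] [ 484.08700633 -243.98412307   15.        ] 57.944724130939065 90.72289681613515
```

Emit:
jog_arm --series '[0,0,0,0.004,0.002,-0.03,0.3,0,0,0,0.004,0.002,-0.06,0.3,0,0,0,0.004,0.002,-0.084,0.3,0,0,0,0.004,0.002,-0.084,-0.8,0,0,0,0.004,0.002,-0.084,-0.8,0,0,0,0.004,0.002,-0.084,-0.8,0,0,0,0.004,0.002,-0.084,-0.8,0,0,0,0.004,0.002,-0.084,-0.8,0,0,0,0.004,0.002,-0.084,-0.8,0,0,0,-0.006,0.003,-0.084,-0.8,0,0,0,-0.016,0.004,-0.084,-0.8,0,0,0,-0.026,0.0045,-0.084,-0.8,0,0,0,-0.036,0.0055,-0.084,-0.8,0,0,0,-0.046,0.0065,-0.084,-0.8,0,0,0,-0.053,0.007,-0.084,-0.8,0,0,0,-0.058,0.0075,-0.084,-0.8,0,0,0,-0.062,0.0078,-0.084,-0.8,0,0,0,-0.062,0.0078,-0.084,-0.8]' --squeeze 18

```text
clock: 16.35
eef_pos: [389.1, -237.4, 71.0]
eef_rot: [2.542, 1.561, -0.687]
wrist_force: [14.3, -16.3, -6.0]
finger_gap: 16.1
```

```bash
python3 - <<'E'
from h import *
s,c=wrist('pics/w11.png')
E
```

```text
tcp [ 389.1 -237.4   71. ] jaw -95.0 gap 16.1 F [ 14.3 -16.3  -6. ] t 16.35
```

View pics/w11.png

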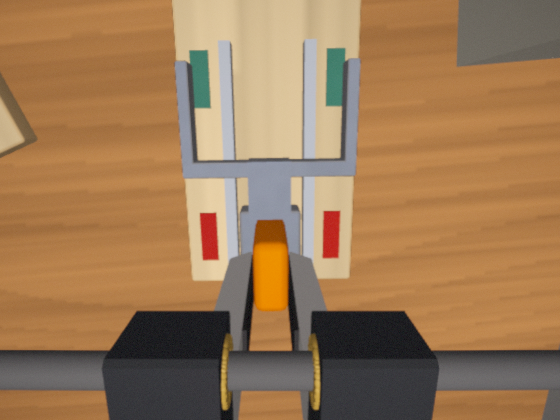

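Emit:
jog_arm --series '[0,0,0,-0.002,-0.001,0,-0.8,0,0,0,-0.004,-0.001,0,-0.8,0,0,0,-0.004,-0.001,0,-0.8,0,0,0,-0.001,-0.001,0,0.3,0,0,0,-0.001,-0.001,0,0.3,0,0,0,-0.001,-0.001,0.05,0.3,0,0,0,-0.001,-0.001,0.11,0.6,0,0,0,0.03,-0.003,0.15,0.6,0,0,0,0.08,-0.01,0.18,0.6,0,0,0,0.11,-0.013,0.18,0.6,0,0,0,0.11,-0.013,0.18,0.6]'

```text
clock: 17.77
eef_pos: [497.2, -247.6, 248.6]
eef_rot: [-0.428, 1.569, 2.627]
wrist_force: [0.4, -0.3, 0.1]
finger_gap: 75.3
```

```bash
python3 - <<'E'
from h import *
s,c=wrist('pics/w12.png')
import pickle; pickle.dump(c,open('w12.pkl','wb'))
E
```

```text
tcp [ 497.2 -247.6  248.6] jaw -94.94 gap 75.3 F [ 0.4 -0.3  0.1] t 17.775
```

View pics/w12.png

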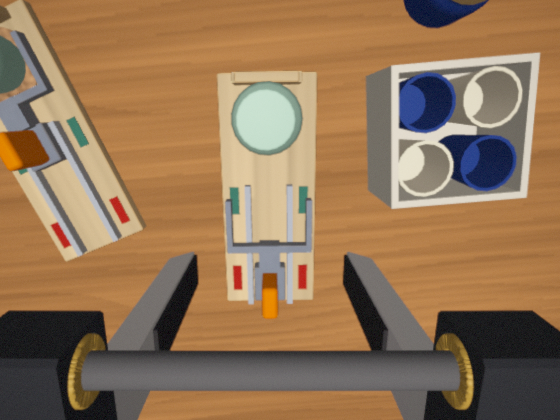

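```bash
python3 - <<'E'
from h import *
import pickle; c=pickle.load(open('w12.pkl','rb'))
hsv=cv2.cvtColor(c['color'],cv2.COLOR_BGR2HSV); cr=c['color'][75:165,215:320]
cv2.imwrite('pics/w12c.png',cv2.resize(cr,None,fx=6,fy=6,interpolation=cv2.INTER_CUBIC))
print(onz(c,267.5,117,145),depthpt(c,267.5,117), onz(c,267.5,118,145))
d=np.array([np.cos(np.radians(5)),-np.sin(np.radians(5))])
g=onz(c,270,291,80); 
for v in (276,317): print('grip',onz(c,270,v,80))
r=sum(onz(c,u,v,15) for u,v in [(238,266),(238,290),(302,265),(302,289)])/4; print(r)
E
```

```text
[ 571.59338079 -251.5088857   145.        ] [ 571.59801427 -251.51554117  145.83131504] [ 570.9330352  -251.45029536  145.        ]
grip [ 424.51279913 -240.36930868   80.        ]
grip [ 380.66251436 -236.5554642    80.        ]
[ 393.19794479 -237.56227334   15.        ]
```

View pics/w12c.png

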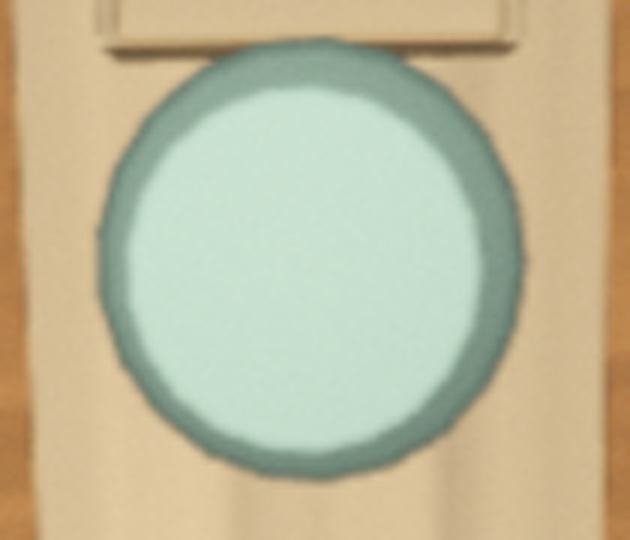

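Emit:
jog_arm --series '[0,0,0,0.04,-0.002,0,0.6,0,0,0,0.0725,-0.004,0,0.6,0,0,0,0.0725,-0.004,-0.03,0.6,0,0,0,0.0725,-0.004,-0.07,0.6,0,0,0,0.0725,-0.004,-0.11,0.6,0,0,0,0.0725,-0.004,-0.134,0.6,0,0,0,0.0725,-0.004,-0.134,0.6,0,0,0,0.0725,-0.004,-0.134,-0.5,0,0,0,0.0725,-0.004,-0.134,-0.5,0,0,0,0.0725,-0.004,-0.134,-0.5,0,0,0,0.0725,-0.004,-0.134,-0.5,0,0,0,0.0725,-0.004,-0.134,-0.5,0,0,0,0.0725,-0.004,-0.134,-0.5]' --squeeze 20

```text
clock: 19.45
eef_pos: [569.2, -251.8, 115.8]
eef_rot: [2.978, 1.57, -0.251]
wrist_force: [0.5, 1.0, 4.3]
finger_gap: 39.2
```

Emit:
jog_arm --series '[0,0,0,0,0,0,-0.5,0,0,0,0,0,0,-0.5,0,0,0,0,0,0,-0.5]'

```text
clock: 19.82
eef_pos: [569.2, -251.8, 115.8]
eef_rot: [2.86, 1.57, -0.369]
wrist_force: [0.3, 2.2, 4.8]
finger_gap: 38.8
```

```bash
python3 - <<'E'
from h import *
s,c=wrist('pics/w13.png')
E
```

```text
tcp [ 569.2 -251.8  115.8] jaw -94.99 gap 38.8 F [0.3 2.2 4.8] t 19.825
```

View pics/w13.png

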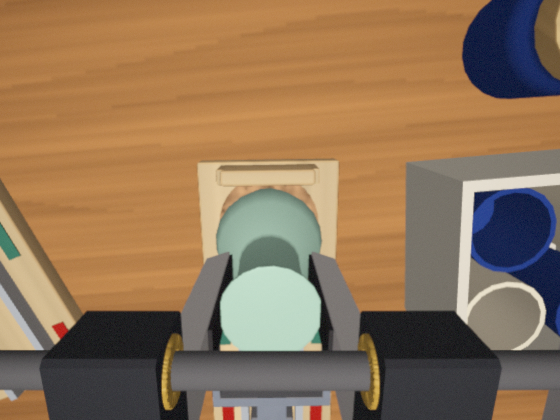

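```bash
python3 - <<'E'
from h import *
c=manip.camera('side')
save('pics/s2.png',cv2.resize(c['color'][70:210,210:350],None,fx=5,fy=4.2,interpolation=cv2.INTER_CUBIC))
c=manip.camera('wrist')
save('pics/w14.png',cv2.resize(c['color'][180:400,160:380],None,fx=3,fy=2.7,interpolation=cv2.INTER_CUBIC))
E
```

```text
(no output)
```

View pics/s2.png

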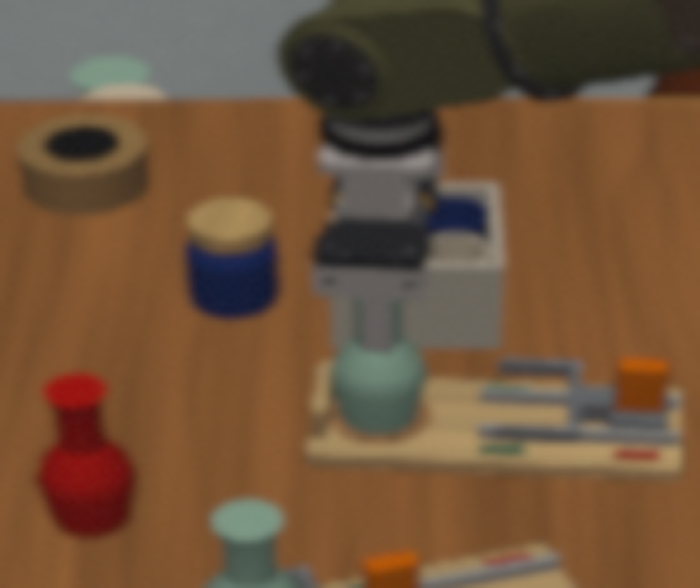

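View pics/w14.png

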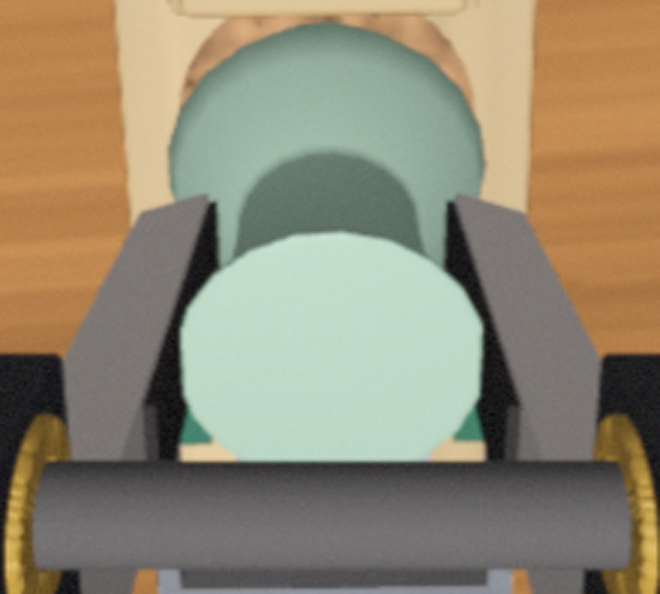

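Emit:
jog_arm --series '[0,0,0,0,0,0,-0.05,0,0,0,0,0,0.003,-0.05,0,0,0,0,0,0.007,-0.05,0,0,0,0,0,0.007,-0.5,0,0,0,0,0,0.007,-0.5,0,0,0,0,0,0.007,-0.5,0,0,0,0,0,0.007,-0.5]'

```text
clock: 20.85
eef_pos: [569.3, -251.8, 122.9]
eef_rot: [2.826, 1.57, -0.403]
wrist_force: [0.3, 1.0, 5.8]
finger_gap: 38.9
```

Emit:
jog_arm --series '[0,0,0,0,0,0,-0.8,0,0,0,0,0,0,-0.8,0,0,0,0,0,0.006,-0.8,0,0,0,0,0,0.012,-0.8,0,0,0,0,0,0.02,-0.8,0,0,0,0,0,0.02,-0.8]' --squeeze 28

```text
clock: 21.6
eef_pos: [569.2, -251.9, 143.2]
eef_rot: [2.732, 1.57, -0.497]
wrist_force: [-1.1, 0.5, -4.0]
finger_gap: 38.1
```

```bash
python3 - <<'E'
from h import *
s,c=wrist('pics/w15.png')
c=manip.camera('side')
save('pics/s3.png',cv2.resize(c['color'][70:210,210:350],None,fx=5,fy=4.2,interpolation=cv2.INTER_CUBIC))
E
```

```text
tcp [ 569.2 -251.9  143.2] jaw -95.0 gap 38.1 F [-1.1  0.5 -4. ] t 21.6
```

View pics/s3.png

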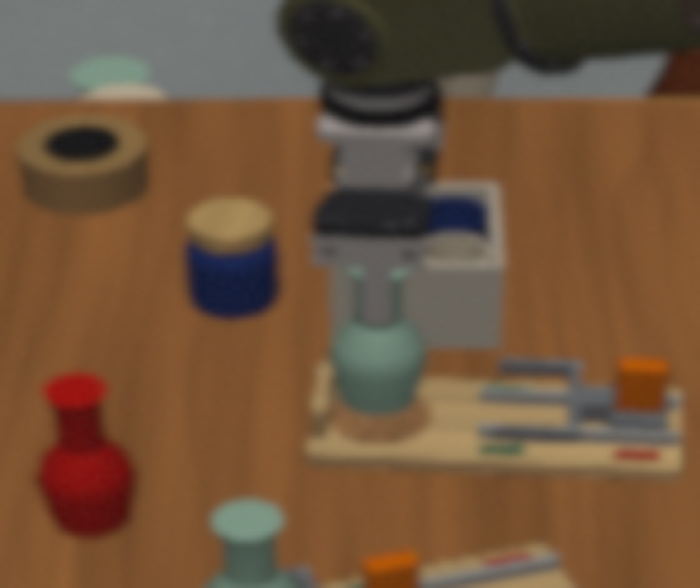

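View pics/w15.png

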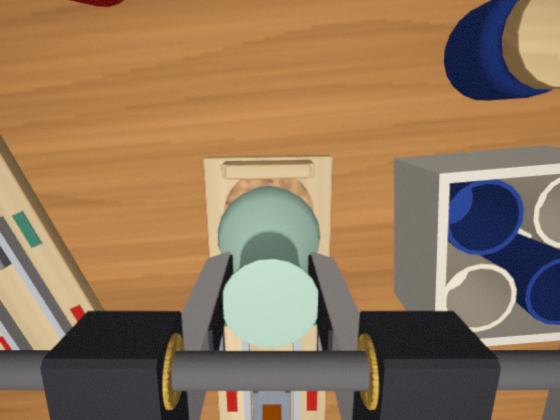

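```bash
python3 - <<'E'
from h import *
s,c=wrist()
for u,v in [(270,275),(270,300),(270,335),(235,300),(305,300)]: print(depthpt(c,u,v).round(1))
E
```

```text
tcp [ 569.  -251.8  142.4] jaw -95.0 gap 38.6 F [-0.6 -0.3 -3. ] t 21.7
[ 583.  -252.3  165.3]
[ 571.6 -251.3  164.6]
[ 555.8 -249.9  165.4]
[ 573.5 -237.2  165.9]
[ 570.8 -265.6  165.5]
```

```bash
python3 - <<'E'
from h import *
from scipy.optimize import least_squares
im=cv2.imread('pics/w9.png'); cv2.imwrite('pics/w9c.png',cv2.resize(im[220:370,0:110],None,fx=5,fy=4))
c=manip.camera('wrist')
def fit(pos,rot,pts):
    T=np.eye(4);T[:3,:3]=R.from_euler('xyz',rot).as_matrix();T[:3,3]=pos
    P=np.array([onz(c,u,v,6,T@np.array(c['mount']))[:2] for u,v in pts])
    r=least_squares(lambda x:np.hypot(*(P-x).T)-60,[523,411]); print(P.round(0).tolist(),r.x,r.fun.round(1))
fit([552.8,224.8,70.3],[-2.805,1.561,.21],[(2,234),(30,243),(55,262),(75,288),(86,320)])
fit([558.7,224,70.1],[-2.207,1.568,.809],[(2,241),(30,250),(55,269),(75,293),(88,325)])
E
```

```text
[[578.0, 395.0], [570.0, 379.0], [555.0, 366.0], [536.0, 358.0], [512.0, 357.0]] [522.17196656 416.33833747] [-0.3  0.6 -0.2 -0.4  0.3]
[[579.0, 396.0], [571.0, 379.0], [556.0, 367.0], [537.0, 358.0], [513.0, 356.0]] [522.18693354 415.82711212] [ 0.1  0.6 -0.7 -0.6  0.7]
```

View pics/w9c.png

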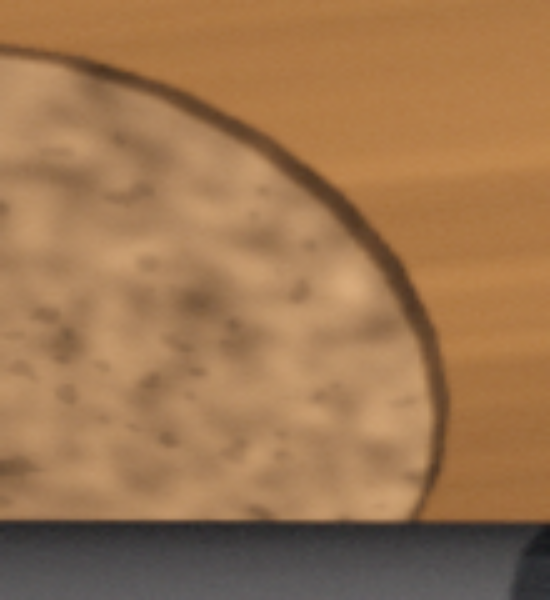

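Emit:
jog_arm --series '[0,0,0,0,0,0.02,-0.8,0,0,0,0,0,0.05,-0.8,0,0,0,0,0,0.085,-0.8,0,0,0,0,0,0.115,-0.8,0,0,0,0,0,0.13,-0.8,0,0,0.03,0,0.01,0.13,-0.8,0,0,0.06,-0.002,0.03,0.13,-0.8,0,0,0.11,-0.004,0.06,0.13,-0.8,0,0,0.16,-0.007,0.1,0.13,-0.8,0,0,0.21,-0.01,0.145,0.13,-0.8,0,0,0.26,-0.013,0.19,0.13,-0.8,0,0,0.31,-0.016,0.235,0.13,-0.8,0,0,0.36,-0.019,0.28,0.13,-0.8,0,0,0.41,-0.022,0.325,0.13,-0.8,0,0,0.46,-0.025,0.37,0.13,-0.8,0,0,0.51,-0.028,0.415,0.13,-0.8,0,0,0.56,-0.031,0.455,0.13,-0.8,0,0,0.61,-0.034,0.49,0.13,-0.8,0,0,0.65,-0.036,0.515,0.13,-0.8,0,0,0.68,-0.038,0.53,0.13,-0.8]'

```text
clock: 24.3
eef_pos: [529.7, 279.9, 271.3]
eef_rot: [-0.233, 1.569, -2.778]
wrist_force: [0.4, -0.1, -3.6]
finger_gap: 38.6
```

Emit:
jog_arm --series '[0,0,0,-0.001,0.015,0,-0.8,0,0,0,-0.003,0.04,0,-0.8,0,0,0,-0.005,0.07,0,-0.8,0,0,0,-0.007,0.1,0,-0.8,0,0,0,-0.008,0.122,0,-0.8,0,0,0,-0.008,0.135,0,-0.8,0,0,0,-0.008,0.135,-0.03,-0.8,0,0,0,-0.008,0.135,-0.07,-0.8,0,0,0,-0.008,0.135,-0.1,-0.8,0,0,0,-0.008,0.135,-0.12,-0.8,0,0,0,-0.008,0.135,-0.12,-0.8]'

```text
clock: 25.68
eef_pos: [522.7, 412.5, 150.9]
eef_rot: [0.042, 1.568, -2.508]
wrist_force: [-0.0, -0.2, -3.3]
finger_gap: 38.4
```

```bash
python3 - <<'E'
from h import *
s,c=wrist('pics/w16.png')
import pickle; pickle.dump(c,open('w16.pkl','wb'))
c=manip.camera('side')
save('pics/s4.png',cv2.resize(c['color'][240:420,210:400],None,fx=4,fy=3.3,interpolation=cv2.INTER_CUBIC))
E
```

```text
tcp [522.7 412.5 150.9] jaw -56.08 gap 38.4 F [-0.  -0.2 -3.3] t 25.675
```

View pics/s4.png

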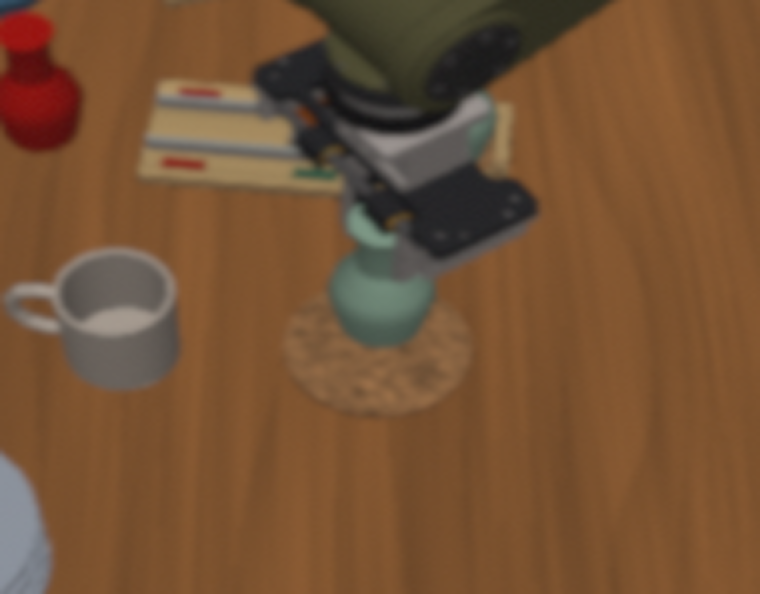

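View pics/w16.png

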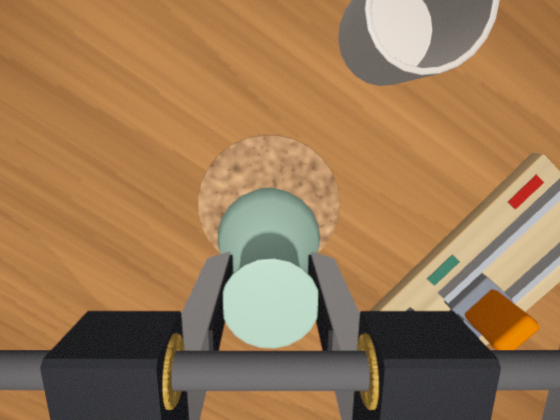

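```bash
python3 - <<'E'
from h import *
import pickle
from scipy.optimize import least_squares
c=pickle.load(open('w16.pkl','rb'))
P=np.array([onz(c,u,v,6)[:2] for u,v in [(203,183),(225,150),(268,135),(312,150),(335,183),(339,205),(199,205)]])
r=least_squares(lambda x:np.hypot(*(P-x).T)-60,[523,411]); print(r.x,r.fun.round(1))
print(depthpt(c,270,302).round(1))
E
```

```text
[521.47398007 414.23045936] [-1.2  0.3  0.7 -0.  -1.1 -0.9 -1. ]
[524.6 415.1 174.4]
```

Emit:
jog_arm --series '[0,0,0,-0.001,0.001,-0.012,-0.8,0,0,0,-0.001,0.001,-0.024,-0.8,0,0,0,-0.001,0.001,-0.031,-0.8,0,0,0,-0.001,0.001,-0.035,-0.8,0,0,0,-0.001,0.001,-0.037,-0.8,0,0,0,-0.001,0.001,-0.037,-0.8]'

```text
clock: 26.52
eef_pos: [522.1, 414.2, 115.6]
eef_rot: [-3.1, 1.571, 0.634]
wrist_force: [-0.4, -1.4, -2.7]
finger_gap: 38.8
```

Emit:
jog_arm --series '[0,0,0,0,0,-0.001,-0.8,0,0,0,0,0,-0.002,-0.8,0,0,0,0,0,-0.002,-0.8]'

```text
clock: 26.9
eef_pos: [522.2, 414.4, 114.0]
eef_rot: [-3.073, 1.57, 0.662]
wrist_force: [-0.7, 0.2, 0.9]
finger_gap: 38.3
```

The force went from -2.7 N to +0.9 N, so the foot is on the mat. Releasing now.

Emit:
jog_arm --series '[0,0,0,0,0,0,-0.1,0,0,0,0,0,0,0.2,0,0,0,0,0,0,0.6,0,0,0,0,0,0,0.6,0,0,0,0,0,0,0.6,0,0,0,0,0,0.03,0.6,0,0,0,0,0,0.07,0.6,0,0,0,0,0,0.12,0.6,0,0,0,-0.05,-0.04,0.16,0.6,0,0,0,-0.1,-0.07,0.16,0.6,0,0,0,-0.14,-0.09,0.16,0.6,0,0,0,-0.14,-0.09,0.16,0.6]'

```text
clock: 28.4
eef_pos: [380.0, 323.3, 274.4]
eef_rot: [-3.046, 1.57, 0.689]
wrist_force: [-0.1, -0.1, 0.1]
finger_gap: 75.2
```

```bash
python3 - <<'E'
from h import *
s,c=wrist('pics/w17.png')
import pickle; pickle.dump(c,open('w17.pkl','wb'))
c=manip.camera('top'); save('pics/t3.png',cv2.resize(c['color'][140:300,115:385],None,fx=2.9,fy=2.9,interpolation=cv2.INTER_CUBIC)); pickle.dump(c,open('t3.pkl','wb'))
c=manip.camera('side'); save('pics/s5.png',c['color'])
E
```

```text
tcp [380.  323.3 274.4] jaw -56.0 gap 75.2 F [-0.1 -0.1  0.1] t 28.4
```

View pics/t3.png

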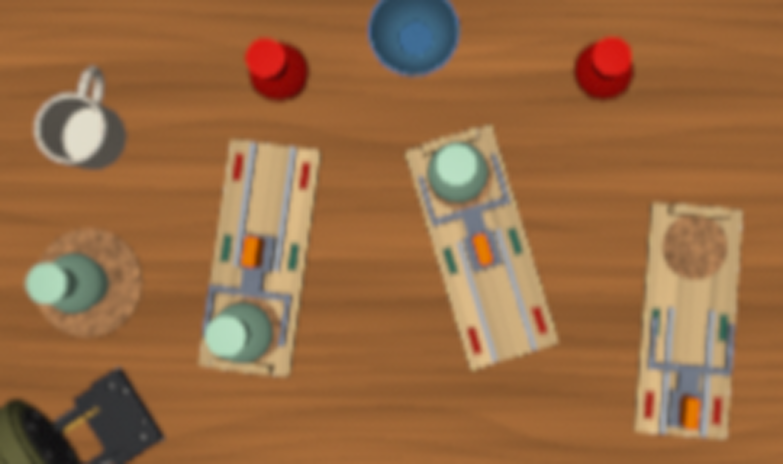

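View pics/s5.png

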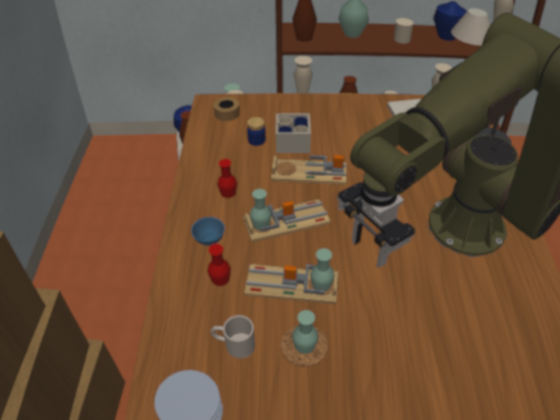

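View pics/w17.png

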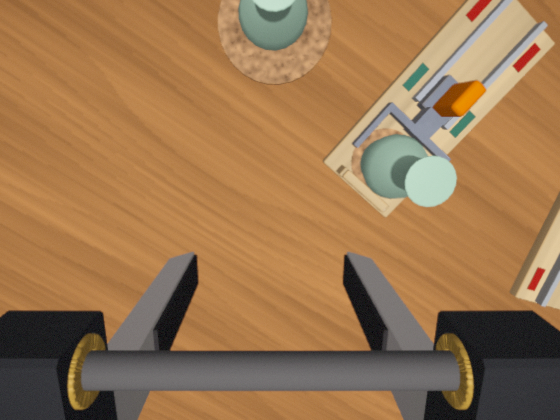

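```bash
python3 - <<'E'
from h import *
import pickle
c=pickle.load(open('t3.pkl','rb'))
f=lambda u,v:(115+(u+.5)/2.9-.5,140+(v+.5)/2.9-.5)
print('rim',onz(c,*f(48,283),136),'mat',onz(c,*f(86,282),6))
hsv=cv2.cvtColor(c['color'],cv2.COLOR_BGR2HSV)
m=((hsv[...,0]>5)&(hsv[...,0]<17)&(hsv[...,1]>215)&(hsv[...,2]>150)).astype(np.uint8)
m[:180]=0;m[300:]=0
n,l,st,ce=cv2.connectedComponentsWithStats(m)
# marks red/green midpoints per cradle at z=15 (crop px)
mk={'L':[(238,166),(305,176),(226,248),(293,257)],'M':[(474,340),(540,320),(449,261),(515,241)],'R':[(649,404),(717,410),(656,320),(724,327)]}
for i in range(1,n):
    if st[i,4]>8 and 170<ce[i][0]<380:
        g=onz(c,*ce[i],80)[:2]; k='LMR'[0 if ce[i][0]<240 else 1 if ce[i][0]<320 else 2]
        p=[onz(c,*f(*q),15)[:2] for q in mk[k]]; r=(p[0]+p[1])/2; q=(p[2]+p[3])/2; d=(q-r)/np.linalg.norm(q-r)
        print(k,'travel',(g-r)@d,'mark dist',np.linalg.norm(q-r))
E
```

```text
rim [522.13072285 411.56097827 136.        ] mat [523.16101103 413.56366986   6.        ]
L travel 89.52178438033856 mark dist 90.14538096534413
M travel 90.06272533294643 mark dist 90.00196844844238
R travel 0.48569313134288655 mark dist 90.51714355668469
```

All checks are good, so I'm handing in.

```bash
python3 -c "
from cell import manip
print(manip.sign_off())"
```

```text
the job is handed in; nothing more can be done
None
```

The vases are ready for transport, and I handed the job in at about 28.5 s of the 70 s allowed. The sign-off gives no verdict, so the results below are my own checks.

- **Locks:** I pushed all three. The left and middle ones ran home. The right one stopped at about 57 mm. The last top view put their travel at about 89.5 mm for the left and 90.1 mm for the middle. The right one, drawn back to its open end, read about 0.5 mm.
- **Vase moved:** I lifted the right cradle's vase and stood it upright on the cork mat. Its rim measured about 2 mm from the mat's centre in the top view, and the gripper is clear of everything.
- **Everything else:** The other two vases stand upright in their cradles. The mug, bowl and jar look untouched; I judged that from the pictures and did not measure it.

**Disagreements:**
- **Position offset:** The top and wrist cameras differed by up to about 5 mm in y. I followed the wrist camera for the grasps and the placing.
- **Grip on the vase:** The jaws stopped at about 39 mm rather than the 31 mm neck, so they probably held the flared rim. The vase still hung level and was set down without trouble.

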